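# Click the spoon caddy into the tray's rails

## Task

Slide the bamboo spoon caddy forward along the tray, into the pair of guide rails, until it is fully home and both spring catches have clicked into the notches of its foot. Keep its two spoons in it, leave the other things on the tray where they are, and take the hand away.

Things in the scene. Friction and masses are not known exactly. Their poses are not given: they have to be found in the camera images.
- tray: Grey laminate tray, 440 x 380 mm, fixed on the ledge, top 12 mm above the ledge, its rim 8 mm higher. Origin: centre of its underside. Its +x axis (along the 440 mm) is the direction in which the caddy slides home.
- rail_mouth (a point): Start of the two aluminium guide rails, mid-way between them on the tray's top (tray x = 70 mm); tray axes. Walls 93 mm apart inside, 15 mm high, run from here 120 mm along +x to an end stop; from 15 mm on, lips 11 mm above the tray overhang inwards to 78 mm apart. The rails are smooth (friction about 0.25). Over the 60 mm before this point the walls flare to a mouth 140 mm wide.
- caddy_home (a point): Point on the tray (tray x = 100 mm, on the rails' centre line, 39.5 mm above the ledge) where the caddy's centre is when it is fully home, its front then 1.5 mm short of the end stop. Axes of the tray: x = slide direction, z up.
- caddy_center (a point): Centre, half-way up, of the bamboo spoon caddy (loose, 0.25 to 0.5 kg): open trough 150 long (x) x 66 wide x 55 mm tall, walls 5 mm, with a lengthwise divider, on a foot plate 150 x 90 x 8 mm with rounded front corners and a 17 mm notch in each side, 40 mm ahead of the centre. +x = its front, to enter the rails first. It stands before the rails, a little askew and off line.
- caddy_rear (a point): Middle of the caddy's flat upright rear end face (66 mm wide, from the tray to 55 mm above it), 75 mm behind its centre, free to be pushed. Axes of the caddy. Pushed well off the centre line the foot can bind in the flared mouth: bring it onto the line while pushing, and ease back if it binds.
- catch_left (a joint): Spring catch in a gap of the left (+y) rail, 70 mm past its start: an upright steel pin 16 mm across, reaching 5 mm into the foot's path. Value in m: 0 = sprung out, about 0.005 while the foot's edge passes, below 0.002 again once clicked into the notch. 2 to 4 N of spring; pushing the caddy past both takes some 8 to 16 N.
- catch_right (a joint): The same in the right (-y) rail.
- spoon_a_mid (a point): Middle of an orange plastic weaning spoon, 110 x 20 x 8 mm, lying loose in one slot of the caddy.
- spoon_b_mid (a point): Middle of a second such spoon, in the caddy's other slot.
- spoon_c_mid (a point): Middle of a third such spoon, lying on the tray beside the caddy's path (tray +y side). Leave it.
- bowl: Steel suction bowl, 100 mm across, 54 mm high, stuck to the tray on the -y side of the rails, with a rubber hinged release tab. Origin: centre of its underside. Cannot be moved; leave it.
- cup: White plastic cup, 64 mm across, 70 mm tall, loose on the tray's +y side. Origin: centre of its underside. Leave it.
Things that resemble listed ones, but are neither listed nor needed, are in the scene too. Leave any orange look-alike of the part that bears caddy_center alone.

How it is judged:
By the outcome, as a careful person would: the job done as asked, in the order asked, and still so for the second after the job is handed in, with the robot touching nothing.
It also fails if it takes over 40 s, if anything falls off the work surface, if the arm or the gripper's body presses on something with over 40 N, if the wrist force passes 120 N, or if a joint passes its speed limit or range.

## Robot

A 7-joint arm with a two-finger parallel gripper is mounted at the origin on the work surface. World frame = base frame: x ahead of the robot, y to its left, z up, the work surface at z = 0. Lengths are in m, angles in rad, forces in N, time in s.
With the tool pointing down it reaches from about 0.425 to 1.025 m from the base axis. Payload 9.4 kg.
Tool frame: the origin (TCP) lies where the fingers leave the gripper's body, on its centre line; the fingertips stand 84 mm ahead of it and the grasp point (between the pads) lies 65 mm ahead of it; z points along the fingers, y is the direction in which the jaws open and shut (so a half turn about z gives the same grasp; the last joint's range is limited). The gripper opens to 93 mm and grips with 3 to 60 N. Pads are 15 mm wide; open, the fingers measure 128 mm over their backs; the gripper's body (75 mm by 188 mm) begins 65 mm behind the grasp point.
Start: joints at [1.108, 0.599, -0.003, 1.599, 0.002, 0.943, -0.08], TCP at [0.273, -0.672, 0.303] pointing down, gripper open.
Joint ranges: [-2.57, 2.57], [-0.35, 1.97], [-1.29, 1.29], [0.11, 2.56], [-1.05, 4.19], [0.11, 1.86], [-2.63, 2.63]. Speed limits (rad/s): [2.22, 2.22, 3.01, 3.01, 3.14, 3.14, 3.14].

## Interface

Orientations are given as a unit quaternion [x, y, z, w].
In Python, from cell import telemetry, optics, job_done gives the robot as it stands.
- The arm moves only by the tool send_rows, never from a script. Its argument "plan" is text: rows parted by semicolons, each of 7 numbers parted by spaces: the finger opening in m, from 0 to 0.093, then the shift along the tool's x, y, z in m, then the turn, a rotation vector about the tool's x, y, z in rad. A call has 1 to 10 rows; each row is the pose to reach, as a shift and turn from the pose commanded when the call began, along the tool's axes at that moment; what a row does not reach only later rows make up. A row lasts 1/10 s, in which the tool goes at most 50 mm and 8.59 degrees, less where a joint would pass 70% of its speed; a pose out of reach is approached as far as the arm can. A call with a gripper value outside its range is refused whole. The fingers move at their own pace and stop on an object; the grip force is fixed at half the most. Time passes only in rows, so rows that repeat a pose let the fingers close. It gives the time, the measured TCP pose, the force and the opening at its end, in the units of the state.
- telemetry.read_state(): the state, without advancing time (a new reading comes with each control period).
- optics.camera(name): name is "scene" or "top" or "wrist"; returns a dict with "frame" (420x560x3 uint8, blue, green, red), "z_map" (420x560 float32, m along the optical axis (not along the pixel's ray), 0 where there is no reading), "fov_y" (degrees; the focal length in pixels is half the picture's height over the tangent of half this angle, whatever the lens; pixels are square), "cx", "cy" (the principal point, pixels), "D" ([k1, k2, p1, p2, k3] as OpenCV has them; the pictures are not rectified), "R" (3x3) and "t" (3): a world point X has camera coordinates R X + t. Camera axes: x right, y down, z forward; pixel columns grow to the right and rows downward; lengths in m; the calibration is good to about 2 mm. A picture is of the moment at which its call begins.
- job_done(): hands the job in, once; it reports no verdict.
The state is a dict: "time": time; "joint_pos": joint angles; "qd": joint speeds; "effort": joint torques, N m; "tool_pos": TCP position; "eef_rot": TCP orientation; "ft_force": force on the tool from outside, world axes, zero at the start; "wrist_torque": the same for the moment, N m; "gripper_width": finger opening in m.
Only numpy, scipy, OpenCV 4.12 (cv2) and the standard library are available. Lean on these libraries where they do the work, as an engineer would, in place of code of your own. Each camera call takes 0.05 s, during which the arm holds its last target.

## Working session

There is one attempt and no reset: what is moved stays moved. The work goes in short steps, Python scripts to look and compute and a tool call to move; the robot and the scene stay as the last step left them, time stands still between calls to the robot, and variables do not carry over. Pictures are saved under pics/ and viewed, and the job is handed in when it is done.

Besides the shell and the picture viewer there is one more tool, called after "Call:" as a command line: name --argument value ..., lists and objects as JSON in quotes. send_rows: Moves the arm, as the interface text tells. Its arguments: {"type":"object","properties":{"plan":{"type":"string"}},"required":["plan"]}

```bash
mkdir -p pics; ls
cat > h.py <<'E'
import numpy as np, cv2
from cell import telemetry, optics, job_done
def cam(n):
    c=optics.camera(n); c['f']=c['frame'].shape[0]/2/np.tan(np.radians(c['fov_y'])/2)
    c['K']=np.array([[c['f'],0,c['cx']],[0,c['f'],c['cy']],[0,0,1]]); c['D']=np.array(c['D'],float);c['R']=np.array(c['R']);c['t']=np.array(c['t'])
    return c
def cloud(c):
    h,w=c['z_map'].shape
    uv=np.stack(np.meshgrid(np.arange(w),np.arange(h)),-1).reshape(-1,1,2).astype(np.float64)
    n=cv2.undistortPoints(uv,c['K'],c['D']).reshape(h,w,2)
    z=c['z_map'].astype(float); P=np.dstack([n[...,0]*z,n[...,1]*z,z])
    return (P-c['t'])@c['R']
def ray(c,u,v):
    n=cv2.undistortPoints(np.array([[[u,v]]],float),c['K'],c['D']).reshape(2)
    return -c['R'].T@c['t'], c['R'].T@np.array([n[0],n[1],1])
def onz(c,u,v,z):
    o,d=ray(c,u,v); return o+d*(z-o[2])/d[2]
def proj(c,X):
    r,_=cv2.Rodrigues(c['R']); return cv2.projectPoints(np.array(X,float).reshape(-1,1,3),r,c['t'],c['K'],c['D'])[0].reshape(-1,2)
E
python3 - <<'E'
from h import *
for n in ['scene','top','wrist']:
    c=cam(n); cv2.imwrite(f'pics/{n}0.png',c['frame']); print(n,c['f'],c['t'],-c['R'].T@c['t'],c['D'])
    np.savez(f'{n}0.npz',**c)
s=telemetry.read_state(); print(s)
E
```

```text
pics
scene 401.2286516033152 [ 0.30819933 -0.24176286  1.25731974] [1.07951165 0.25115878 0.71124039] [-0.07592084  0.          0.          0.          0.        ]
top 430.51464627305637 [-0.06740769  0.51115363  0.95688878] [ 0.36968104 -0.08302283  1.01877432] [0.00317011 0.         0.         0.         0.        ]
wrist 353.33625142234234 [-0.72433681 -0.03452815  0.39332136] [ 0.3492613  -0.64086314  0.38453698] [-0.08707569  0.          0.          0.          0.        ]
{'time': 0.15, 'joint_pos': array([ 1.10830054,  0.59995845, -0.00255362,  1.59995041,  0.00177528,
        0.94293577, -0.07980402]), 'qd': array([ 0.00148156, -0.00156718,  0.00210357, -0.00176123, -0.00108366,
        0.0012738 , -0.00064551]), 'effort': array([ 3.00636166e-03, -7.65583277e+01,  1.49907354e+00, -2.52561986e+01,
       -5.23341552e-02,  1.49481028e-02,  5.18069214e-05]), 'tool_pos': array([ 0.27271911, -0.67144688,  0.30204426]), 'eef_rot': array([ 9.81448002e-01,  1.91727484e-01, -1.65232322e-04, -6.02613015e-04]), 'ft_force': array([ 0.29239045, -0.22725353, -0.48607014]), 'wrist_torque': array([ 0.00804594, -0.08842068, -0.0262852 ]), 'gripper_width': 0.09292522978365357}
```

View pics/scene0.png

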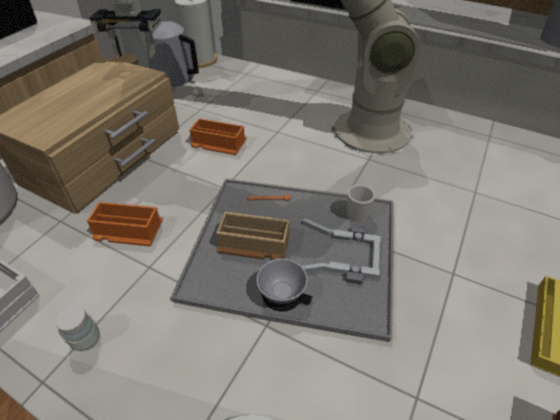

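View pics/top0.png

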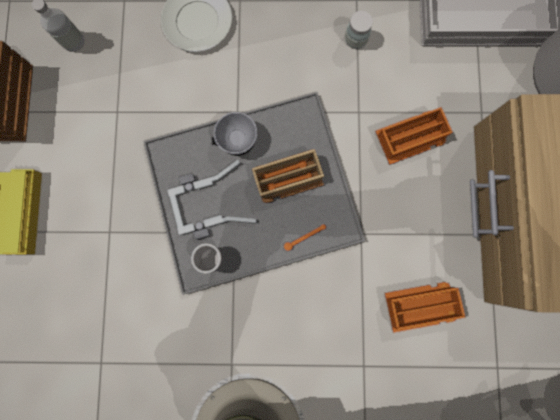

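View pics/wrist0.png

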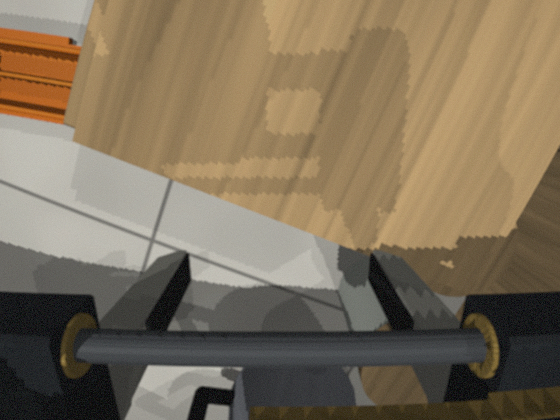

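Top view: the bamboo caddy is at about (289,177) on the tray, with the rails at (175–260, 165–235). Two orange look-alike caddies stand off the tray at (415,136) and (425,307), which I'll leave alone. The loose spoon is at (305,237), the bowl at (236,133) and the cup at (206,258). I'll take a close crop and measure next.

Run:
```python
from h import *
c=dict(np.load('top0.npz')); P=cloud(c); np.save('Ptop.npy',P)
im=c['frame']; cv2.imwrite('pics/crop_top.png',cv2.resize(im[85:300,135:375],None,fx=3.2,fy=2.7*1.0 if 0 else 2.75,interpolation=cv2.INTER_CUBIC)[:600,:800])
for u,v in [(320,97),(364,240),(187,290),(148,143)]: print('corner',onz(c,u,v,.02))
for u,v in [(255,175),(317,152),(324,180),(264,201),(425,307),(236,133),(206,258),(305,237),(180,205),(340,150),(530,200),(475,200),(490,120)]: print((u,v),P[v,u].round(4))
s=dict(np.load('scene0.npz')); im=s['frame']
cv2.imwrite('pics/crop_sc.png',cv2.resize(im[175:330,175:405],None,fx=3.4,fy=3.4,interpolation=cv2.INTER_CUBIC))
```

```text
corner [ 0.77634239 -0.16410755  0.02      ]
corner [ 0.43053596 -0.26318294  0.02      ]
corner [0.31390549 0.14257983 0.02      ]
corner [0.66035186 0.2498108  0.02      ]
(255, 175) [ 0.5735 -0.0123  0.0634]
(317, 152) [ 0.6415 -0.1567  0.0111]
(324, 180) [ 0.5732 -0.1731  0.0102]
(264, 201) [ 0.5206 -0.0311  0.0196]
(425, 307) [ 0.2828 -0.3896  0.0428]
(236, 133) [0.6848 0.0379 0.0228]
(206, 258) [0.3868 0.1017 0.0176]
(305, 237) [ 0.4363 -0.127   0.0242]
(180, 205) [0.511  0.1682 0.0134]
(340, 150) [ 0.6502 -0.2136 -0.0021]
(530, 200) [ 0.4978 -0.5476  0.1987]
(475, 200) [ 0.5159 -0.4964  0.0792]
(490, 120) [ 0.6916 -0.5314  0.0973]
```

View pics/crop_top.png

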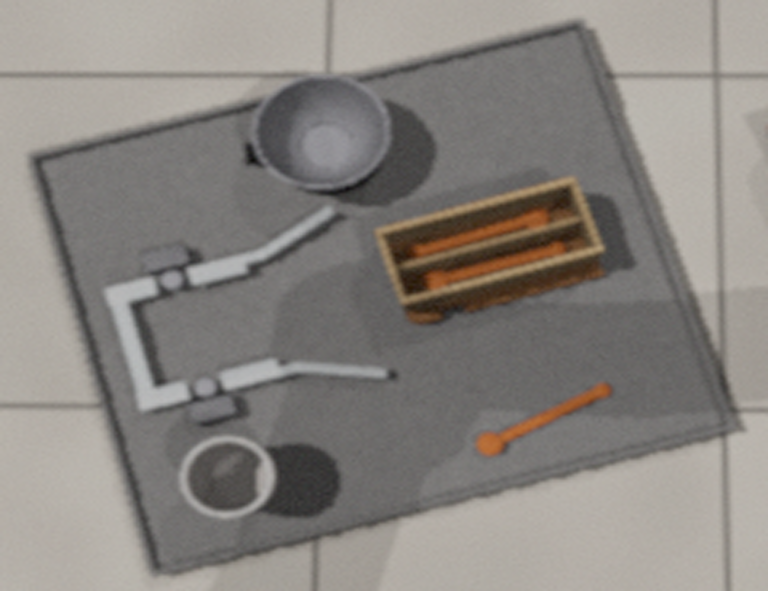

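View pics/crop_sc.png

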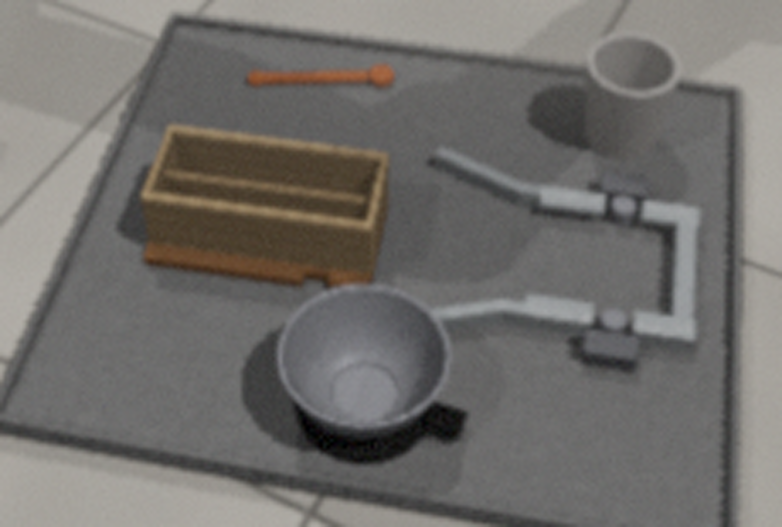

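Run:
```python
from h import *
c=dict(np.load('top0.npz')); s=dict(np.load('scene0.npz'));P=cloud(c);Q=cloud(s)
# depth quality
t=P[215:225,280:300].reshape(-1,3); print('tray z',t[:,2].mean(),t[:,2].std()); t=Q[230:250,300:312].reshape(-1,3); print('tray z scene',t[:,2].mean(),t[:,2].std())
for w in (P,Q):
    hi=w[...,2]; 
    m=(hi>.05)&(hi<.08)&(w[...,0]>.5)&(w[...,0]<.64)&(w[...,1]>-.2)&(w[...,1]<.01)
    p=w[m]; r=cv2.minAreaRect((p[:,:2]*1000).astype(np.float32)); print(m.sum(),r,np.percentile(p[:,2],[50,95]))
cr=np.array([onz(c,u,v,.067) for u,v in [(253.75,169.4),(314.7,150.5),(323.1,175.9),(261.6,195.2)]])
print(cr.round(4),cr.mean(0), np.degrees(np.arctan2(*(cr[0]-cr[1])[[1,0]])),np.degrees(np.arctan2(*(cr[3]-cr[2])[[1,0]])),[np.linalg.norm(cr[i]-cr[i-1]) for i in range(4)])
```

```text
tray z 0.011073923294396213 0.0017793503358775164
tray z scene 0.015608257636966931 0.0450140883802754
679 ((604.0115356445312, -77.1442642211914), (114.53331756591797, 150.2155303955078), 17.76680564880371) [0.06421927 0.06818978]
1200 ((604.2413330078125, -78.6286849975586), (118.54142761230469, 151.17221069335938), 17.268096923828125) [0.06031944 0.06846986]
[[ 0.5856 -0.0095  0.067 ]
 [ 0.6299 -0.1474  0.067 ]
 [ 0.5711 -0.166   0.067 ]
 [ 0.5265 -0.028   0.067 ]] [ 0.5783017  -0.08776161  0.067     ] 107.8119903045926 107.91679444522488 [np.float64(0.06190795042512057), np.float64(0.14486296033619295), np.float64(0.06164180232297127), np.float64(0.14501856657422035)]
```

Call:
send_rows --plan "0.093 0 0 -0.05 0 0 0; 0.093 0.03 -0.02 -0.09 0 0 -0.1; 0.093 0.07 -0.05 -0.09 0 0 -0.24; 0.093 0.11 -0.08 -0.09 0 0 -0.38; 0.093 0.15 -0.11 -0.09 0 0 -0.52; 0.093 0.19 -0.14 -0.09 0 0 -0.66; 0.093 0.23 -0.17 -0.09 0 0 -0.8; 0.093 0.27 -0.20 -0.09 0 0 -0.94; 0.093 0.31 -0.22 -0.09 0 0 -1.08; 0.093 0.35 -0.25 -0.09 0 0 -1.22"

```text
time: 1.15
tool_pos: [0.504, -0.3072, 0.3927]
eef_rot: [0.693, 0.721, -0.0, 0.0]
ft_force: [1.1, -0.5, 0.1]
gripper_width: 0.0933
```

Call:
send_rows --plan "0.093 0.04 0.03 0 0 0 -0.08; 0.093 0.08 0.06 0.01 0 0 -0.16; 0.093 0.12 0.09 0.02 0 0 -0.24; 0.093 0.143 0.102 0.03 0 0 -0.24; 0.093 0.143 0.102 0.03 0 0 -0.24; 0.093 0.143 0.102 0.03 0 0 -0.24"

```text
time: 1.75
tool_pos: [0.5999, -0.1616, 0.3622]
eef_rot: [0.603, 0.798, -0.0, -0.0]
ft_force: [-0.4, -1.0, 0.4]
gripper_width: 0.0931
```

Run:
```python
from h import *
c=cam('wrist'); np.savez('wrist1.npz',**c); cv2.imwrite('pics/w1.png',c['frame']); s=telemetry.read_state(); print(s['tool_pos'],s['eef_rot'],s['ft_force']); print(c['R'],-c['R'].T@c['t'])
c=cam('top'); np.savez('top1.npz',**c)
```

```text
[ 0.59958237 -0.16274864  0.36251717] [ 6.03777838e-01  7.97152453e-01 -5.11480486e-04 -1.63135267e-04] [ 1.15853372 -0.9590611   0.61968456]
[[ 0.96208606  0.27273552 -0.00239824]
 [ 0.26159288 -0.92021984  0.29114363]
 [ 0.0771983  -0.28073259 -0.95667635]] [ 0.5785705  -0.08313534  0.44480887]
```

View pics/w1.png

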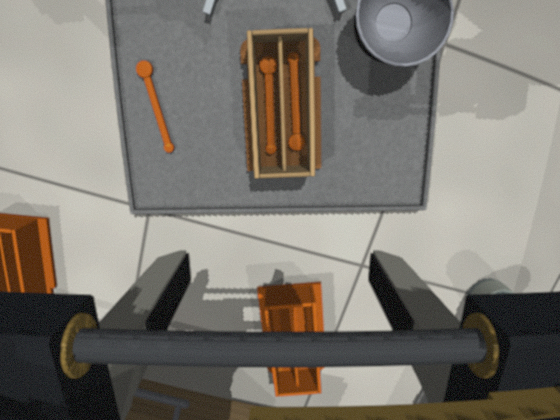

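The wrist view shows the bamboo caddy at (281,103) with both spoons in it, and the rear tray edge at row 210. The rails are cut off at the top, so I'll move ahead 0.12 m for the second view.

Call:
send_rows --plan "0.093 0.04 0 0 0 0 0; 0.093 0.09 0 0 0 0 0; 0.093 0.13 0 0 0 0 0; 0.093 0.13 0 0 0 0 0; 0.093 0.13 0 0 0 0 0"

```text
time: 2.35
tool_pos: [0.5644, -0.0376, 0.3634]
eef_rot: [0.604, 0.797, -0.0, 0.001]
ft_force: [0.4, -1.9, -0.1]
gripper_width: 0.093
```

Run:
```python
from h import *
c=cam('wrist'); np.savez('wrist2.npz',**c); cv2.imwrite('pics/w2.png',c['frame']); s=telemetry.read_state(); print(s['tool_pos'],s['eef_rot'],s['ft_force'])
```

```text
[ 0.56469731 -0.03860442  0.36314354] [ 6.04365845e-01  7.96706645e-01 -2.60779809e-04  6.15691405e-04] [0.61602459 0.04314894 0.22489318]
```

View pics/w2.png

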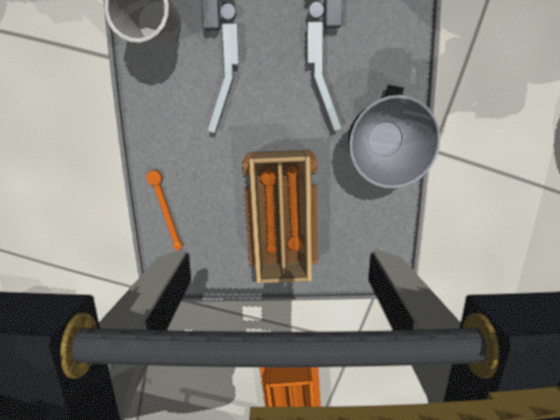

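Run:
```python
from h import *
c=dict(np.load('wrist2.npz')); im=c['frame']
cv2.imwrite('pics/w2a.png',cv2.resize(im[0:140,195:350],None,fx=4.2,fy=4.2,interpolation=cv2.INTER_CUBIC))
cv2.imwrite('pics/w2b.png',cv2.resize(im[140:300,230:340],None,fx=3.7,fy=3.7,interpolation=cv2.INTER_CUBIC))
```

```text
(no output)
```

View pics/w2a.png

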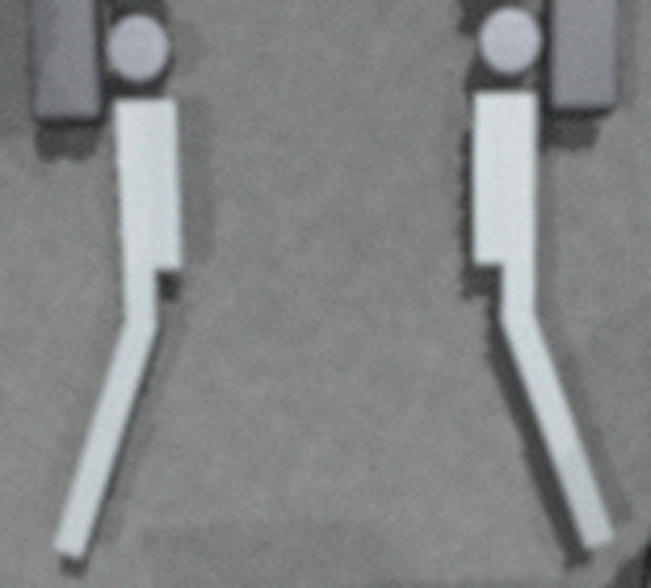

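View pics/w2b.png

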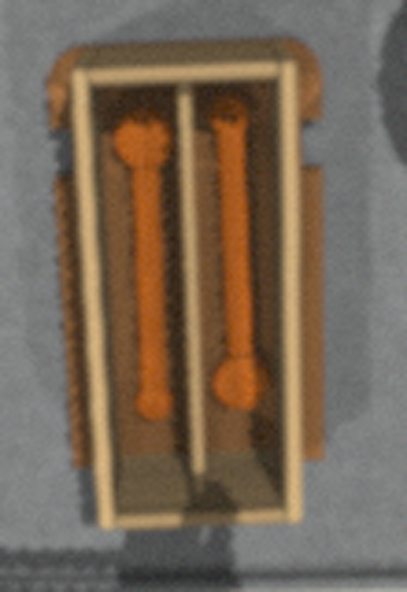

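```bash
cat > m.py <<'E'
from h import *
c=dict(np.load('wrist2.npz'))
A=lambda x,y:(195+(x+.5)/4.2-.5,(y+.5)/4.2-.5)
B=lambda x,y:(230+(x+.5)/3.7-.5,140+(y+.5)/3.7-.5)
zt=.027
L={k:onz(c,*A(*p),zt) for k,p in dict(LL1=(177,100),LL0=(181,269),RL1=(474,92),RL0=(472,264),Lb=(157,325),Rb=(499,312),Lf=(84,555),Rf=(583,546),Lpin=(139,47),Rpin=(511,40)).items()}
for k,v in L.items(): print(k,v.round(4))
d=lambda a,b:np.linalg.norm(L[a]-L[b])
print('lip gap',d('LL1','RL1'),d('LL0','RL0'),'wall',d('Lb','Rb'),'flare',d('Lf','Rf'),'liplen',d('LL0','LL1'),d('RL0','RL1'))
m1=(L['LL1']+L['RL1'])/2;m0=(L['LL0']+L['RL0'])/2;mb=(L['Lb']+L['Rb'])/2;mf=(L['Lf']+L['Rf'])/2;mp=(L['Lpin']+L['Rpin'])/2
ang=lambda a,b:np.degrees(np.arctan2(b[1]-a[1],b[0]-a[0]))
print('mids',m1,m0,mb,mf,mp); print('ang m0-m1',ang(m0,m1),'b-pin',ang(mb,mp),'f-pin',ang(mf,mp), 'L,R',ang(L['LL0'],L['LL1']),ang(L['RL0'],L['RL1']))
C=np.array([onz(c,*B(*p),.067) for p in [(72,68),(298,61),(301,521),(101,527)]])
print(C.round(4),C.mean(0),[np.linalg.norm(C[i]-C[i-1]) for i in range(4)],ang(C[3],C[0]),ang(C[2],C[1]))
F=np.array([onz(c,*B(*p),.020) for p in [(53,180),(72,465),(323,165),(323,460)]]);print('foot',F.round(4),ang(F[1],F[0]),ang(F[3],F[2]),np.linalg.norm(F[0]-F[2]))
E
python3 m.py
```

```text
LL1 [0.4753 0.1097 0.027 ]
LL0 [0.4868 0.069  0.027 ]
RL1 [0.5492 0.1324 0.027 ]
RL0 [0.561  0.0911 0.027 ]
Lb [0.4841 0.0533 0.027 ]
Rb [0.5714 0.0813 0.027 ]
Lf [ 0.4792 -0.0115  0.027 ]
Rf [0.6121 0.0285 0.027 ]
Lpin [0.4625 0.1197 0.027 ]
Rpin [0.5547 0.1472 0.027 ]
lip gap 0.07726087838146319 0.07737589020314055 wall 0.09169036348837918 flare 0.13882452205567555 liplen 0.042298867666055576 0.04295540740417421
mids [0.51223964 0.12100452 0.027     ] [0.52389636 0.08000221 0.027     ] [0.52778794 0.06732995 0.027     ] [0.54563045 0.00852352 0.027     ] [0.5086261  0.13347737 0.027     ]
ang m0-m1 105.87014156631238 b-pin 106.15544787382048 f-pin 106.49634811647749 L,R 105.78471159981278 105.95426580177947
[[ 0.5274 -0.0237  0.067 ]
 [ 0.5901 -0.0039  0.067 ]
 [ 0.6352 -0.146   0.067 ]
 [ 0.5733 -0.1657  0.067 ]] [ 0.58152782 -0.08485558  0.067     ] [np.float64(0.14926335473966143), np.float64(0.06571614436405912), np.float64(0.14911548610347478), np.float64(0.06495122595318391)] 107.89975938249243 107.60615548471216
foot [[ 0.5287 -0.0699  0.02  ]
 [ 0.5608 -0.17    0.02  ]
 [ 0.6142 -0.0405  0.02  ]
 [ 0.6469 -0.1437  0.02  ]] 107.74044127627798 107.57218135980354 0.09042888950502073
```

Sizes come out right: lip gap 77.3 mm against 78, rim 149 x 65.5 against 150 x 66, foot 90.4 against 90. The rail axis is at 106.1°. The caddy is 161 mm before the mouth, 9 mm to −y, and turned +1.6°. I'll lower the open jaws around the trough with the tips above rail height.

Call:
send_rows --plan "0.093 -0.03 0.002 0.03 0 0 -0.02; 0.093 -0.049 0.004 0.07 0 0 -0.037; 0.093 -0.049 0.004 0.115 0 0 -0.037; 0.093 -0.049 0.004 0.155 0 0 -0.037; 0.093 -0.049 0.004 0.19 0 0 -0.037; 0.093 -0.049 0.004 0.21 0 0 -0.037; 0.093 -0.049 0.004 0.21 0 0 -0.037"

```text
time: 3.1
tool_pos: [0.5806, -0.0852, 0.1498]
eef_rot: [0.59, 0.808, -0.002, -0.002]
ft_force: [-0.2, -0.4, 0.9]
gripper_width: 0.0929
```

Run:
```python
from h import *
c=cam('wrist'); np.savez('wrist3.npz',**c); cv2.imwrite('pics/w3.png',c['frame']); s=telemetry.read_state(); print(s['tool_pos'],s['eef_rot'],s['ft_force'])
# two-view height of rim front corners: wrist2 known px vs top0
t=dict(np.load('top0.npz')); w=dict(np.load('wrist2.npz'))
for p2,pt in [((249.0,157.9),(253.75,169.4)),((310.1,156.1),(314.7*0+261.6,195.2))]: pass
def tri(c1,a,c2,b):
    o1,d1=ray(c1,*a);o2,d2=ray(c2,*b);k=np.linalg.lstsq(np.c_[d1,-d2],o2-o1,rcond=None)[0]
    return (o1+k[0]*d1+o2+k[1]*d2)/2
B=lambda x,y:(230+(x+.5)/3.7-.5,140+(y+.5)/3.7-.5)
pts=[B(72,68),B(298,61),B(301,521),B(101,527)]
top=[(261.6,195.2),(253.75,169.4),(314.7,150.5),(323.1,175.9)]
for a,b in zip(pts,top): print(tri(w,a,t,b).round(4))
```

```text
[ 0.58140848 -0.08476357  0.15154457] [ 0.58965531  0.8076539  -0.00100815 -0.00088607] [0.23325756 0.18099874 0.53472043]
[ 0.5278 -0.0266  0.0545]
[ 0.5935 -0.0074  0.0351]
[ 0.6339 -0.148   0.062 ]
[ 0.5726 -0.1665  0.0649]
```

View pics/w3.png

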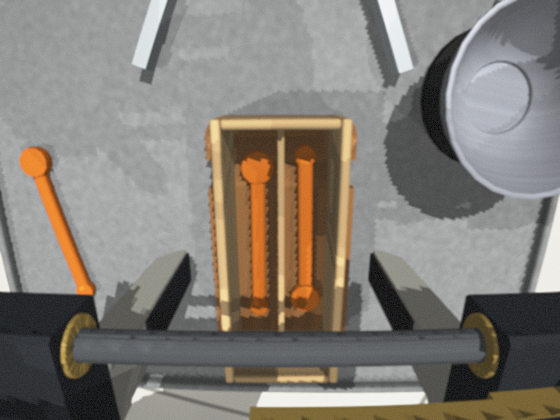

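The caddy sits centred between the jaws: trough at columns 215–350, fingertips at 190 and 370. I'll check the rim height from the two wrist heights, where the geometry is better than with the top view.

Run:
```python
from h import *
w=dict(np.load('wrist2.npz'));c=dict(np.load('wrist3.npz'))
def tri(c1,a,c2,b):
    o1,d1=ray(c1,*a);o2,d2=ray(c2,*b);k=np.linalg.lstsq(np.c_[d1,-d2],o2-o1,rcond=None)[0]
    return (o1+k[0]*d1+o2+k[1]*d2)/2
B=lambda x,y:(230+(x+.5)/3.7-.5,140+(y+.5)/3.7-.5)
for a,b in [(B(72,68),(207,119)),(B(298,61),(355,118)),]: print(tri(w,a,c,b).round(4))
print(np.linalg.norm(onz(c,207,119,.067)-onz(c,355,118,.067)))
P=cloud(c); r=P[118:128,225:340,2]; print(np.percentile(r,[10,50,90]))
```

```text
[ 0.5274 -0.0237  0.0697]
[ 0.5896 -0.0033  0.0732]
0.06778190394953539
[0.06520843 0.06740655 0.06832549]
```

Call:
send_rows --plan "0.093 0 0 0.03 0 0 0; 0.093 0 0 0.034 0 0 0; 0.06 0 0 0.034 0 0 0; 0.06 0 0 0.034 0 0 0; 0.06 0 0 0.034 0 0 0; 0.06 0 0 0.034 0 0 0; 0.06 0 0 0.034 0 0 0; 0.06 0 0 0.034 0 0 0"

```text
time: 3.95
tool_pos: [0.5817, -0.0832, 0.1197]
eef_rot: [0.589, 0.808, -0.0, 0.0]
ft_force: [-2.6, -0.6, 7.5]
gripper_width: 0.0659
```

Call:
send_rows --plan "0.06 0.006 -0.002 -0.001 0 0 0.006; 0.06 0.012 -0.004 -0.002 0 0 0.012; 0.06 0.018 -0.006 -0.002 0 0 0.018; 0.06 0.024 -0.008 -0.002 0 0 0.024; 0.06 0.03 -0.0092 -0.002 0 0 0.029; 0.06 0.03 -0.0092 -0.002 0 0 0.029; 0.06 0.03 -0.0092 -0.002 0 0 0.029"

```text
time: 4.65
tool_pos: [0.5639, -0.0569, 0.1207]
eef_rot: [0.6, 0.8, -0.0, 0.0]
ft_force: [-0.2, -1.6, -4.2]
gripper_width: 0.0656
```

Run:
```python
from h import *
c=cam('wrist'); np.savez('wrist4.npz',**c); cv2.imwrite('pics/w4.png',c['frame']);cv2.imwrite('pics/w4a.png',cv2.resize(c['frame'][0:200,130:430],None,fx=2.6,fy=2.6,interpolation=cv2.INTER_CUBIC)); s=telemetry.read_state(); print(s['tool_pos'],s['eef_rot'],s['ft_force'],s['wrist_torque'])
```

```text
[ 0.56397002 -0.05719308  0.12067923] [ 6.00275259e-01  7.99793474e-01 -4.85405724e-05  9.75663434e-05] [-0.25740592  0.19598507 -2.81095003] [-0.08489228 -0.13087987 -0.01543615]
```

View pics/w4a.png

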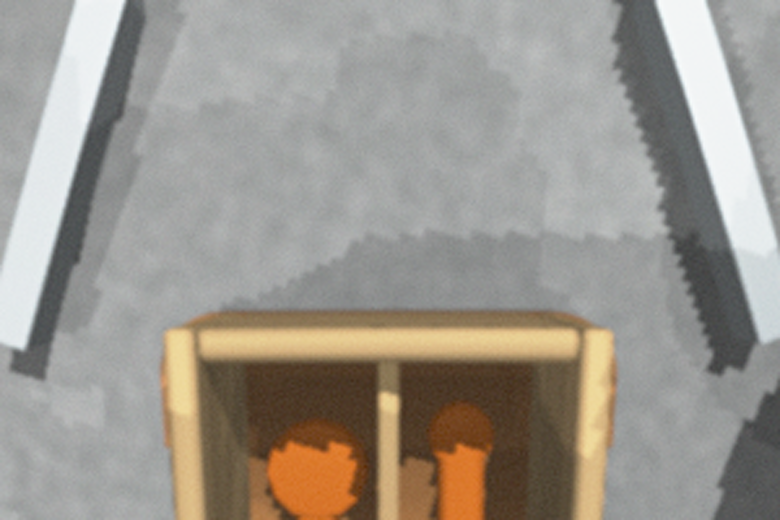

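The caddy now sits mid-way between the flares: mid-column 388 in the crop against 389 for the flares. I'll slide ahead to just inside the mouth.

Call:
send_rows --plan "0.06 0.006 0 0.001 0 0 0; 0.06 0.014 0 0.001 0 0 0; 0.06 0.022 0 0.001 0 0 0; 0.06 0.03 0 0.001 0 0 0; 0.06 0.038 0 0.001 0 0 0; 0.06 0.044 0 0.001 0 0 0; 0.06 0.05 0 0.001 0 0 0; 0.06 0.05 0 0.001 0 0 0"

```text
time: 5.5
tool_pos: [0.5496, -0.008, 0.1197]
eef_rot: [0.6, 0.8, 0.0, -0.0]
ft_force: [0.5, -0.9, -3.1]
gripper_width: 0.0659
```

Run:
```python
from h import *
c=cam('wrist'); np.savez('wrist5.npz',**c); cv2.imwrite('pics/w5.png',c['frame']);cv2.imwrite('pics/w5a.png',cv2.resize(c['frame'][0:200,130:430],None,fx=2.6,fy=2.6,interpolation=cv2.INTER_CUBIC)); s=telemetry.read_state(); print(s['tool_pos'],s['eef_rot'],s['ft_force'],s['wrist_torque'])
```

```text
[ 0.54977148 -0.00857973  0.11972236] [ 5.99955983e-01  8.00033009e-01  5.83845942e-06 -5.80315852e-05] [ 0.59599465  0.72882555 -3.41793623] [-0.06017242 -0.14555036 -0.02074442]
```

View pics/w5a.png

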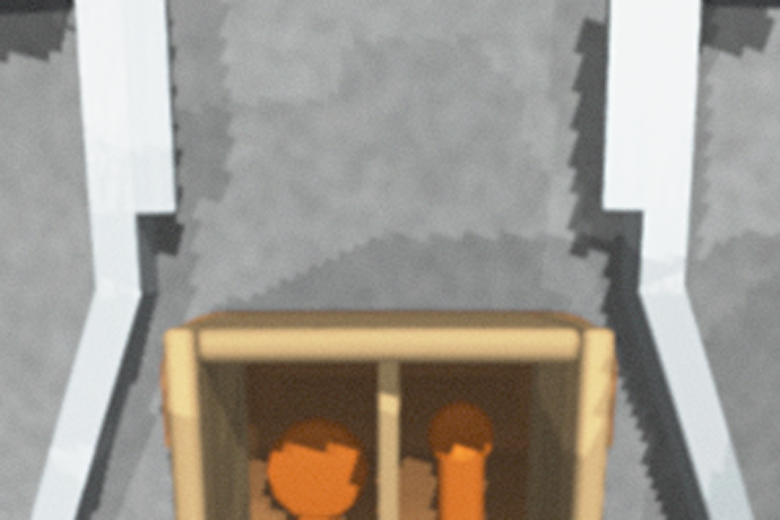

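Call:
send_rows --plan "0.06 0 0 0.001 0 0 0; 0.06 0.004 0 0.0015 0 0 0; 0.06 0.009 0 0.0015 0 0 0; 0.06 0.014 0 0.0015 0 0 0; 0.06 0.018 0 0.0015 0 0 0; 0.06 0.018 0 0.0015 0 0 0"

```text
time: 6.15
tool_pos: [0.5462, 0.0066, 0.1196]
eef_rot: [0.601, 0.799, 0.0, 0.002]
ft_force: [1.9, -3.8, 14.6]
gripper_width: 0.0657
```

Run:
```python
from h import *
c=cam('wrist'); np.savez('wrist6.npz',**c);cv2.imwrite('pics/w6a.png',cv2.resize(c['frame'][0:200,130:430],None,fx=2.6,fy=2.6,interpolation=cv2.INTER_CUBIC)); s=telemetry.read_state(); print(s['tool_pos'],s['eef_rot'],s['ft_force'],s['wrist_torque'])
```

```text
[0.54623116 0.00662617 0.11965389] [6.00891174e-01 7.99328819e-01 1.57242679e-04 1.79216532e-03] [ 1.06264143 -4.83824798 13.13640961] [-0.96411324  0.32126945  0.20532828]
```

View pics/w6a.png

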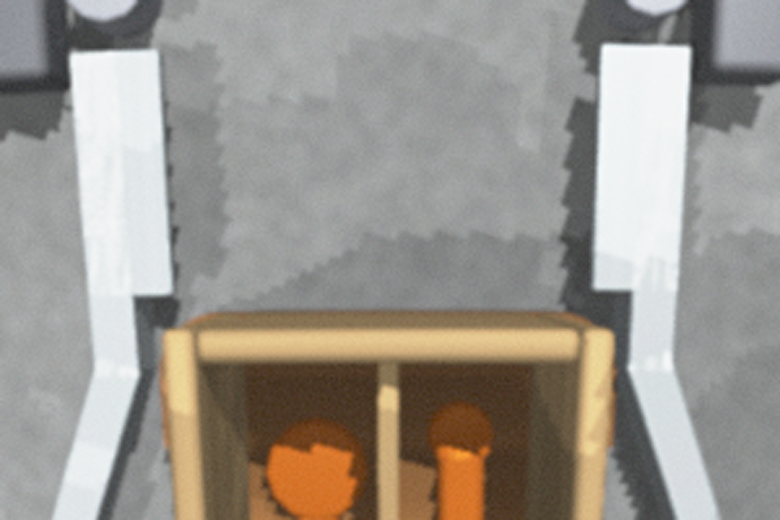

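Pressing the caddy onto the tray drifted it about 1 mm to the right: rail mid-column 383.5 in the crop against 389 for the caddy. I'll ease up, correct left, and go a little further.

Call:
send_rows --plan "0.06 -0.002 -0.001 -0.001 0 0 0; 0.06 -0.002 -0.0015 -0.0015 0 0 0; 0.06 0.003 -0.0015 -0.0015 0 0 0; 0.06 0.008 -0.0015 -0.0015 0 0 0; 0.06 0.013 -0.0015 -0.0015 0 0 0; 0.06 0.016 -0.0015 -0.0015 0 0 0; 0.06 0.016 -0.0015 -0.0015 0 0 0"

```text
time: 6.9
tool_pos: [0.5388, 0.0243, 0.1197]
eef_rot: [0.6, 0.8, 0.0, -0.0]
ft_force: [0.5, 1.6, -1.7]
gripper_width: 0.0655
```

Run:
```python
from h import *
c=cam('wrist'); np.savez('wrist7.npz',**c);cv2.imwrite('pics/w7a.png',cv2.resize(c['frame'][0:200,130:430],None,fx=2.6,fy=2.6,interpolation=cv2.INTER_CUBIC)); s=telemetry.read_state(); print(s['tool_pos'],s['eef_rot'],s['ft_force'],s['wrist_torque'])
```

```text
[0.53886903 0.02411256 0.1197167 ] [ 5.99775799e-01  8.00168019e-01  3.21374765e-04 -1.70835986e-04] [ 0.53102349  1.15500962 -1.11355083] [ 0.29536741 -0.43919533 -0.07094672]
```

View pics/w7a.png

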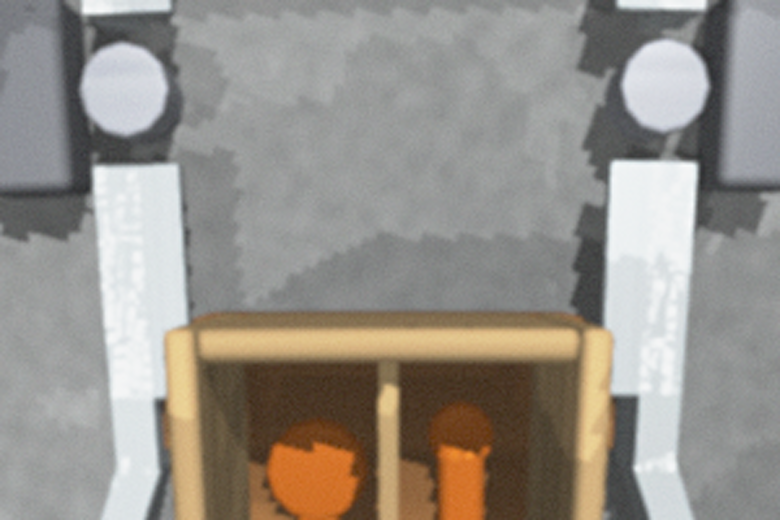

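The foot is about 30 mm inside the rails with little force. I'll nudge 0.7 mm right and continue up to the catches.

Call:
send_rows --plan "0.06 0.005 0.0007 0 0 0 0; 0.06 0.01 0.0007 0 0 0 0; 0.06 0.015 0.0007 0 0 0 0; 0.06 0.02 0.0007 0 0 0 0; 0.06 0.025 0.0007 0 0 0 0; 0.06 0.028 0.0007 0 0 0 0; 0.06 0.028 0.0007 0 0 0 0"

```text
time: 7.65
tool_pos: [0.5314, 0.0511, 0.1197]
eef_rot: [0.6, 0.8, 0.0, -0.0]
ft_force: [-1.6, 1.7, -0.5]
gripper_width: 0.0657
```

Run:
```python
from h import *
c=cam('wrist'); np.savez('wrist8.npz',**c);cv2.imwrite('pics/w8a.png',cv2.resize(c['frame'][0:200,130:430],None,fx=2.6,fy=2.6,interpolation=cv2.INTER_CUBIC)); s=telemetry.read_state(); print(s['tool_pos'],s['eef_rot'],s['ft_force'],s['wrist_torque'])
```

```text
[0.5314966  0.05094792 0.11968948] [ 5.99817300e-01  8.00136946e-01  1.02740900e-04 -2.52638528e-04] [-0.69399692  1.25526246 -0.49137028] [ 0.2030755  -0.07396138  0.05659167]
```

View pics/w8a.png

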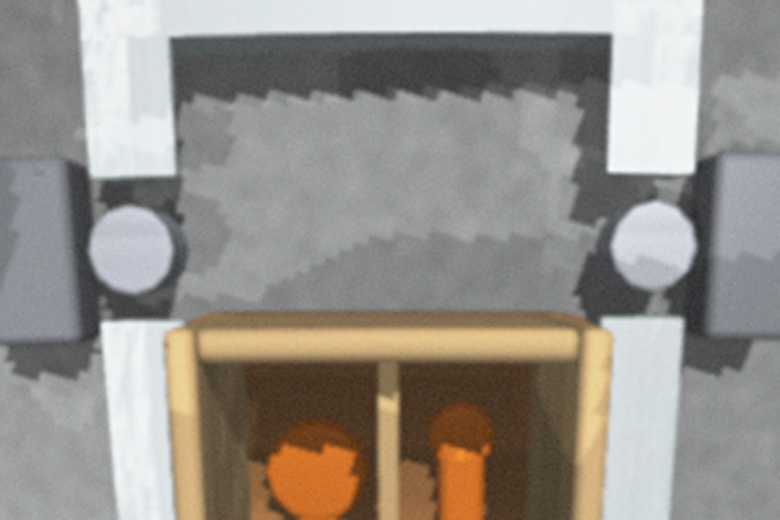

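Both pins are visible at (131,250) and (653,247) in the crop, symmetric about the caddy. Now I'll push through the catches.

Call:
send_rows --plan "0.06 0.006 0.0003 0 0 0 0; 0.06 0.012 0.0003 0 0 0 0; 0.06 0.018 0.0003 0 0 0 0; 0.06 0.023 0.0003 0 0 0 0; 0.06 0.028 0.0003 0 0 0 0; 0.06 0.033 0.0003 0 0 0 0; 0.06 0.037 0.0003 0 0 0 0; 0.06 0.04 0.0003 0 0 0 0; 0.06 0.04 0.0003 0 0 0 0"

```text
time: 8.6
tool_pos: [0.5206, 0.0899, 0.1197]
eef_rot: [0.6, 0.8, 0.0, -0.0]
ft_force: [-0.5, 0.6, -1.5]
gripper_width: 0.066
```

Run:
```python
from h import *
c=cam('wrist'); np.savez('wrist9.npz',**c);cv2.imwrite('pics/w9a.png',cv2.resize(c['frame'][0:220,130:430],None,fx=2.6,fy=2.6,interpolation=cv2.INTER_CUBIC)); s=telemetry.read_state(); print(s['tool_pos'],s['eef_rot'],s['ft_force'],s['wrist_torque'])
```

```text
[0.52058398 0.08983151 0.11968225] [ 5.99758119e-01  8.00181160e-01  3.95469807e-04 -3.91886536e-04] [-1.93915808  1.91878552 -1.32796725] [ 0.17202299 -0.02154355 -0.04570487]
```

View pics/w9a.png

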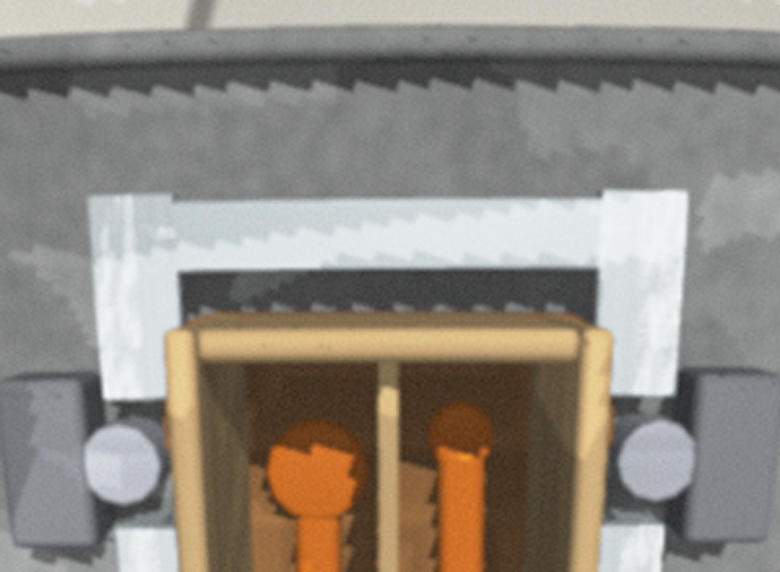

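Call:
send_rows --plan "0.06 0.002 0 0 0 0 0; 0.06 0.004 0 0 0 0 0; 0.06 0.005 0 0 0 0 0; 0.06 0.006 0 0 0 0 0; 0.06 0.007 0 0 0 0 0; 0.06 0.007 0 0 0 0 0"

```text
time: 9.25
tool_pos: [0.5188, 0.0956, 0.1197]
eef_rot: [0.6, 0.8, -0.0, -0.0]
ft_force: [-1.8, 1.1, -1.1]
gripper_width: 0.0658
```

Run:
```python
from h import *
c=cam('wrist'); np.savez('wrist10.npz',**c);cv2.imwrite('pics/w10a.png',cv2.resize(c['frame'][0:220,130:430],None,fx=2.6,fy=2.6,interpolation=cv2.INTER_CUBIC)); s=telemetry.read_state(); print(s['tool_pos'],s['eef_rot'],s['ft_force'],s['wrist_torque'])
```

```text
[0.51878845 0.09555451 0.11968133] [ 6.00228971e-01  7.99828211e-01 -3.77469046e-05 -1.19249140e-04] [-1.9884125   1.6828994  -0.29159457] [0.06905812 0.10377046 0.00204888]
```

View pics/w10a.png

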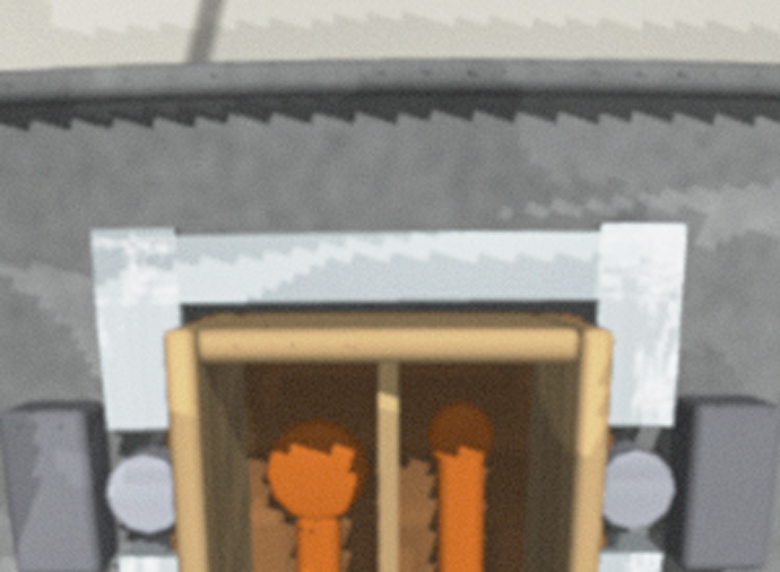

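Both pins have sprung back in: their spacing over the rail width is 0.863, against 0.93 while riding on the foot and 0.857 free. I'll open the jaws, lift straight up, and look again.

Call:
send_rows --plan "0.082 0 0 0 0 0 0; 0.082 0 0 0 0 0 0; 0.082 0 0 0 0 0 0; 0.082 0 0 0 0 0 0; 0.082 0 0 -0.015 0 0 0; 0.082 0 0 -0.04 0 0 0; 0.082 0 0 -0.08 0 0 0; 0.082 -0.02 0 -0.13 0 0 0; 0.082 -0.04 0 -0.18 0 0 0; 0.082 -0.04 0 -0.2 0 0 0"

```text
time: 10.3
tool_pos: [0.531, 0.055, 0.3231]
eef_rot: [0.601, 0.799, 0.001, 0.001]
ft_force: [0.6, 0.3, -0.9]
gripper_width: 0.0823
```

Call:
send_rows --plan "0.082 -0.02 0 0 0 0 0; 0.082 -0.02 0 0 0 0 0; 0.082 -0.02 0 0 0 0 0"

```text
time: 10.6
tool_pos: [0.5353, 0.0377, 0.3194]
eef_rot: [0.601, 0.799, -0.0, -0.0]
ft_force: [-0.0, -0.0, -0.9]
gripper_width: 0.0825
```

Run:
```python
from h import *
c=cam('wrist'); np.savez('wrist11.npz',**c);cv2.imwrite('pics/w11.png',c['frame']);cv2.imwrite('pics/w11a.png',cv2.resize(c['frame'][60:320,180:400],None,fx=3.4,fy=2.3 if 0 else 3.4,interpolation=cv2.INTER_CUBIC)[:600*2]); s=telemetry.read_state(); print(s['time'],s['tool_pos'],s['eef_rot'],s['ft_force'])
c=cam('top'); cv2.imwrite('pics/top2.png',cv2.resize(c['frame'][85:300,135:375],None,fx=2.7,fy=2.7,interpolation=cv2.INTER_CUBIC))
c=cam('scene'); cv2.imwrite('pics/sc2.png',cv2.resize(c['frame'][175:330,175:405],None,fx=3.4,fy=3.4,interpolation=cv2.INTER_CUBIC)); np.savez('scene2.npz',**c)
```

```text
10.65 [0.53517466 0.03826708 0.31909921] [ 6.00245459e-01  7.99815590e-01 -3.08873918e-04 -5.61870306e-04] [-0.29467346 -0.08588749 -0.66068637]
```

View pics/w11.png

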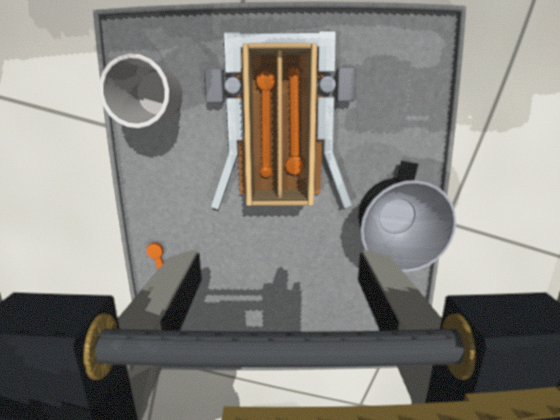

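View pics/sc2.png

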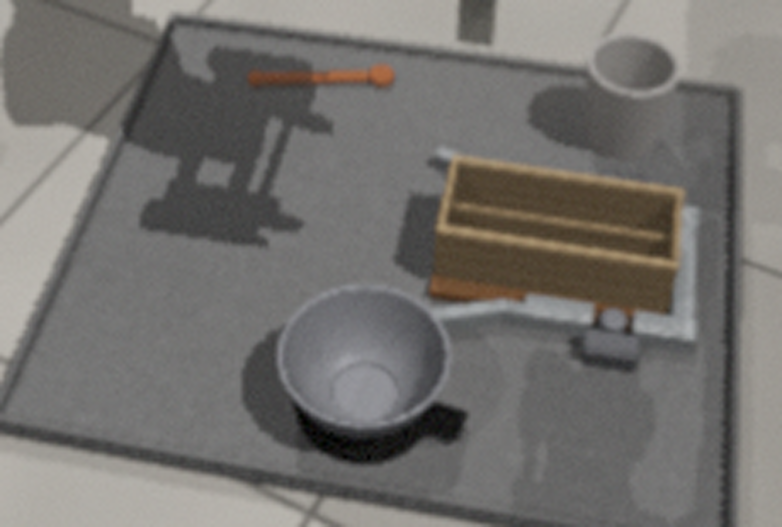

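Run:
```python
from h import *
c=dict(np.load('wrist11.npz')); cv2.imwrite('pics/w11b.png',cv2.resize(c['frame'][25:130,195:365],None,fx=4.6,fy=4.6,interpolation=cv2.INTER_CUBIC))
cv2.imwrite('pics/w11c.png',cv2.resize(c['frame'][110:215,195:365],None,fx=4.6,fy=4.6,interpolation=cv2.INTER_CUBIC))
```

```text
(no output)
```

View pics/w11b.png

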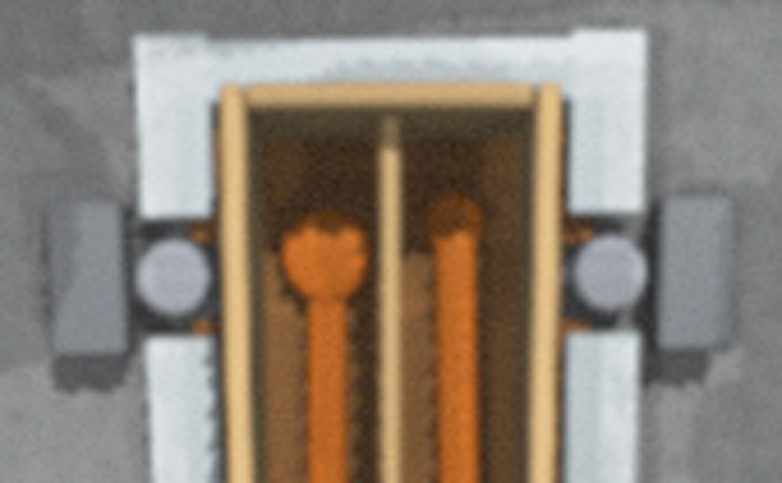

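View pics/w11c.png

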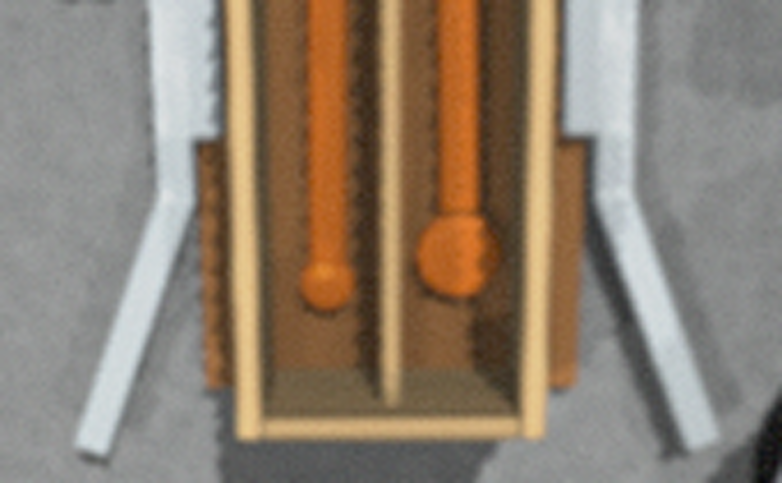

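Run:
```python
from h import *
c=dict(np.load('wrist11.npz'));w=dict(np.load('wrist2.npz'))
A=lambda x,y:(195+(x+.5)/4.2-.5,(y+.5)/4.2-.5)
B=lambda x,y,o=25:(195+(x+.5)/4.6-.5,o+(y+.5)/4.6-.5)
for z in (.027,.032):
    l,r=onz(c,*B(173,275),z),onz(c,*B(609,272),z); l0,r0=onz(w,*A(139,47),z),onz(w,*A(511,40),z)
    print(z,np.linalg.norm(l-r),np.linalg.norm(l0-r0))
u=np.array([np.cos(np.radians(106.1)),np.sin(np.radians(106.1))]);n=np.array([-u[1],u[0]])
b=(onz(c,*B(191,195,110),.027)+onz(c,*B(594,188,110),.027))[:2]/2
C=np.array([onz(c,*p,.067) for p in [B(218,86),B(560,84),B(545,438,110),B(237,440,110)]])[:,:2]; m=C.mean(0)
print('mouth',b,'caddy',m,'tray x',.07+(m-b)@u,'y',(m-b)@n,[np.linalg.norm(C[i]-C[i-1]) for i in range(4)])
d=C[0]-C[3];e=C[1]-C[2];print(np.degrees(np.arctan2(d[1],d[0])),np.degrees(np.arctan2(e[1],e[0])))
print('pin along', ((l+r)[:2]/2-m)@u)
```

```text
0.027 0.09599946787916706 0.09620544598244339
0.032 0.09471929260679632 0.09505711954032418
mouth [0.52731654 0.06838327] caddy [0.51941429 0.09391777] tray x 0.09672441786002482 y 0.0005112249909219434 [np.float64(0.14906786432601596), np.float64(0.06564950275034681), np.float64(0.14893034301770244), np.float64(0.06614863171357144)]
106.2261773290014 106.41792940592035
pin along 0.0412719858838162
```

Run:
```python
from h import *
c=dict(np.load('wrist11.npz'));P=cloud(c)
B=lambda x,y,o=25:(195+(x+.5)/4.6-.5,o+(y+.5)/4.6-.5)
for x,y in [(173,275),(609,272)]:
    u,v=B(x,y); u_,v_=int(round(u)),int(round(v)); print('pin top z',np.median(P[v_-3:v_+4,u_-3:u_+4,2]))
for x,y in [(180,180),(600,180)]:
    u,v=map(lambda q:int(round(q)),B(x,y)); print('rail z',np.median(P[v-2:v+3,u-2:u+3,2]))
cv2.imwrite('pics/w11d.png',np.hstack([cv2.resize(c['frame'][68:104,o:o+30],None,fx=13,fy=13,interpolation=cv2.INTER_CUBIC) for o in (224,312)]))
for z in (.027,.03,.032,.034):
  for x,y in [(173,275),(609,272)]:
    X=onz(c,*B(x,y),z); X[2]=.02; print(z,proj(c,X))
```

```text
pin top z 0.02790242878875135
pin top z 0.028292639618629063
rail z 0.027979338761857903
rail z 0.02750851616858765
0.027 [[233.09892577  84.72745314]]
0.027 [[326.1298716   84.08766684]]
0.03 [[233.47666496  84.87153783]]
0.03 [[325.75702807  84.23705573]]
0.032 [[233.72847045  84.96760116]]
0.032 [[325.50848879  84.3366536 ]]
0.034 [[233.98025933  85.06366996]]
0.034 [[325.25996807  84.43625566]]
```

View pics/w11d.png

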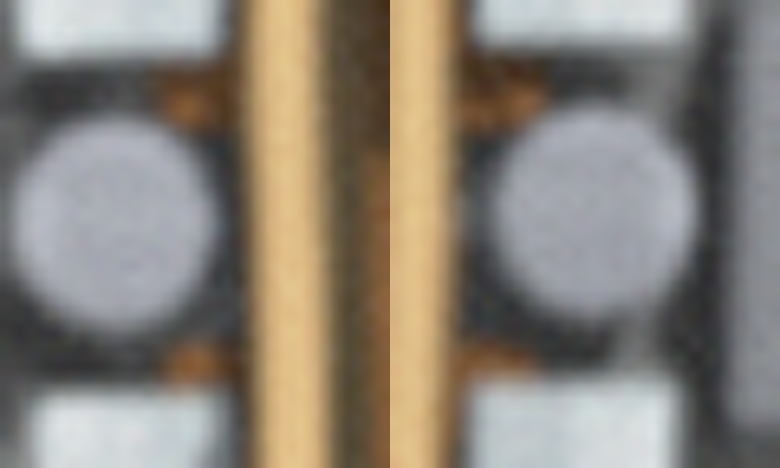

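Both pins sit in the notches, with foot visible ahead of and behind each one. The notch centre is about 1 mm behind the pin centre, which is within the notch play. I'll seat it fully with a gentle two-finger push on the rear face, coming down well behind it.

Call:
send_rows --plan "0.03 -0.03 0 0 0 0 0; 0.03 -0.05 0 0.03 0 0 0; 0.03 -0.05 0 0.07 0 0 0; 0.03 -0.05 0 0.11 0 0 0; 0.03 -0.05 0 0.14 0 0 0; 0.03 -0.05 0 0.165 0 0 0; 0.03 -0.05 0 0.185 0 0 0; 0.03 -0.05 0 0.2 0 0 0; 0.03 -0.05 0 0.2 0 0 0; 0.03 -0.05 0 0.2 0 0 0"

```text
time: 11.75
tool_pos: [0.5494, -0.0094, 0.1194]
eef_rot: [0.6, 0.8, -0.0, -0.001]
ft_force: [0.1, -0.6, 0.1]
gripper_width: 0.03
```

Run:
```python
from h import *
c=cam('wrist'); cv2.imwrite('pics/w12.png',c['frame']); s=telemetry.read_state(); print(s['time'],s['tool_pos'],s['ft_force'],s['gripper_width'])
c=cam('scene'); cv2.imwrite('pics/sc3.png',cv2.resize(c['frame'][120:330,175:405],None,fx=2.8,fy=2.8,interpolation=cv2.INTER_CUBIC))
```

```text
11.8 [ 0.54972674 -0.00961521  0.11999674] [ 0.65314723 -0.01177835  0.69606241] 0.030087822619725868
```

View pics/w12.png

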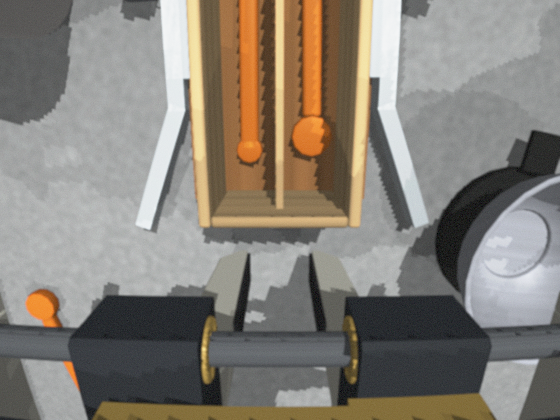

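View pics/sc3.png

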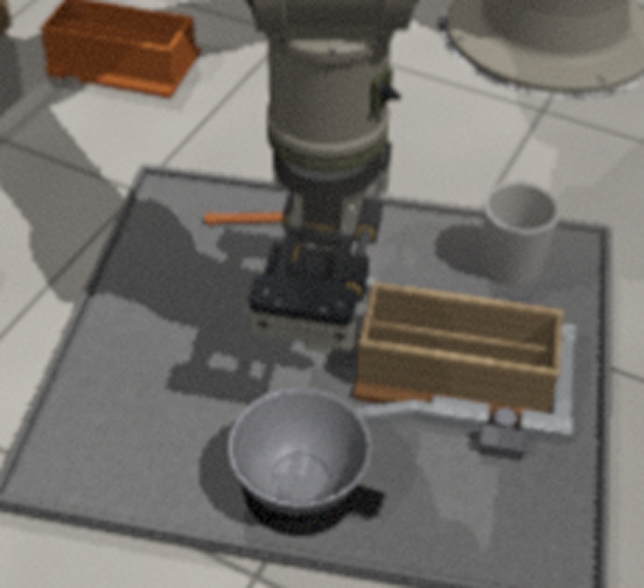

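Call:
send_rows --plan "0.03 0.01 0 0 0 0 0; 0.03 0.018 0 0 0 0 0; 0.03 0.022 0 0 0 0 0; 0.03 0.024 0 0 0 0 0; 0.03 0.025 0 0 0 0 0; 0.03 0.025 0 0 0 0 0"

```text
time: 12.45
tool_pos: [0.5428, 0.0136, 0.1198]
eef_rot: [0.6, 0.8, -0.0, 0.0]
ft_force: [0.9, -0.5, 1.5]
gripper_width: 0.0303
```

Call:
send_rows --plan "0.03 0.001 0 0 0 0 0; 0.03 0.001 0 0 0 0 0"

```text
time: 12.65
tool_pos: [0.5425, 0.0144, 0.1197]
eef_rot: [0.601, 0.8, -0.0, 0.0]
ft_force: [0.6, -2.5, 2.1]
gripper_width: 0.0298
```

Call:
send_rows --plan "0.03 0.001 0 0 0 0 0; 0.03 0.001 0 0 0 0 0"

```text
time: 12.85
tool_pos: [0.5423, 0.0152, 0.1197]
eef_rot: [0.6, 0.8, -0.0, 0.0]
ft_force: [3.1, -4.5, 1.7]
gripper_width: 0.0299
```

Call:
send_rows --plan "0.03 0.001 0 0 0 0 0; 0.03 0.001 0 0 0 0 0"

```text
time: 13.05
tool_pos: [0.5422, 0.0155, 0.1197]
eef_rot: [0.601, 0.8, -0.0, 0.001]
ft_force: [2.6, -7.4, 2.1]
gripper_width: 0.0301
```

Call:
send_rows --plan "0.03 0.001 0 0 0 0 0; 0.03 0.002 0 0 0 0 0; 0.03 0.002 0 0 0 0 0"

```text
time: 13.35
tool_pos: [0.5422, 0.0157, 0.1199]
eef_rot: [0.601, 0.799, -0.001, 0.001]
ft_force: [5.2, -13.3, 2.4]
gripper_width: 0.0302
```

Call:
send_rows --plan "0.03 0.001 0 0 0 0 0; 0.03 0.002 0 0 0 0 0; 0.03 0.002 0 0 0 0 0"

```text
time: 13.65
tool_pos: [0.5421, 0.0159, 0.1201]
eef_rot: [0.602, 0.799, -0.002, 0.002]
ft_force: [7.3, -19.8, 4.0]
gripper_width: 0.0299
```

At 21 N it no longer moves, so it is solidly home. Now I'll back off, lift and retreat.

Call:
send_rows --plan "0.03 -0.01 0 0 0 0 0; 0.03 -0.03 0 0 0 0 0; 0.03 -0.035 0 -0.03 0 0 0; 0.03 -0.035 0 -0.08 0 0 0; 0.03 -0.035 0 -0.13 0 0 0; 0.03 -0.035 0 -0.18 0 0 0; 0.03 -0.03 0 -0.2 0 0 0; 0.03 0.01 0 -0.2 0 0 0; 0.03 0.02 0 -0.2 0 0 0; 0.03 0.02 0 -0.2 0 0 0"

```text
time: 14.65
tool_pos: [0.5343, 0.0418, 0.3197]
eef_rot: [0.599, 0.801, 0.0, -0.0]
ft_force: [-0.1, -1.0, -1.0]
gripper_width: 0.0301
```

Call:
send_rows --plan "0.03 0 0 0 0 0 0; 0.03 0 0 0 0 0 0"

```text
time: 14.85
tool_pos: [0.5353, 0.0387, 0.3191]
eef_rot: [0.601, 0.799, -0.0, -0.0]
ft_force: [-0.1, -0.3, 0.7]
gripper_width: 0.0299
```

Run:
```python
from h import *
c=cam('wrist'); np.savez('wrist13.npz',**c);cv2.imwrite('pics/w13.png',c['frame']);cv2.imwrite('pics/w13b.png',cv2.resize(c['frame'][25:130,195:365],None,fx=4.6,fy=4.6,interpolation=cv2.INTER_CUBIC)); s=telemetry.read_state(); print(s['time'],s['tool_pos'],s['eef_rot'],s['ft_force'])
c=cam('top'); cv2.imwrite('pics/top3.png',cv2.resize(c['frame'][85:300,135:375],None,fx=2.7,fy=2.7,interpolation=cv2.INTER_CUBIC))
```

```text
14.9 [0.53529777 0.03865403 0.3191234 ] [ 6.00846951e-01  7.99363893e-01 -4.45410817e-04 -3.31228364e-04] [0.77639862 0.86897487 0.6367152 ]
```

View pics/w13.png

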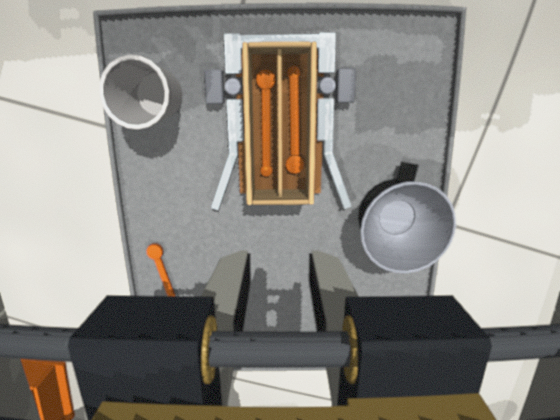

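View pics/w13b.png

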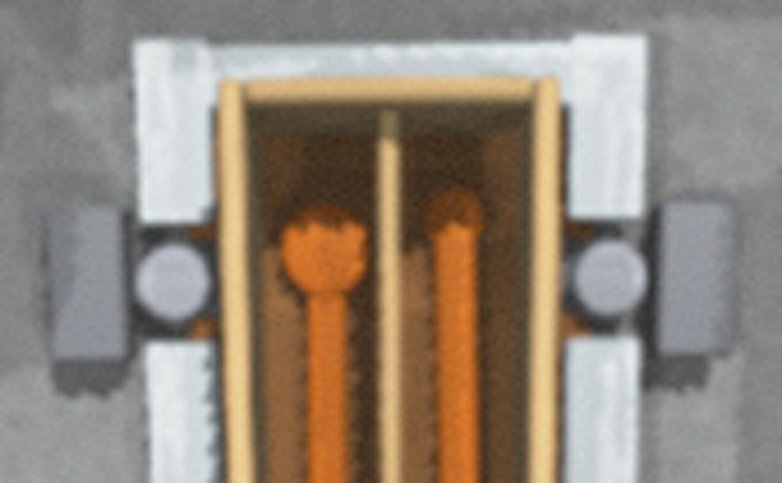

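View pics/top3.png

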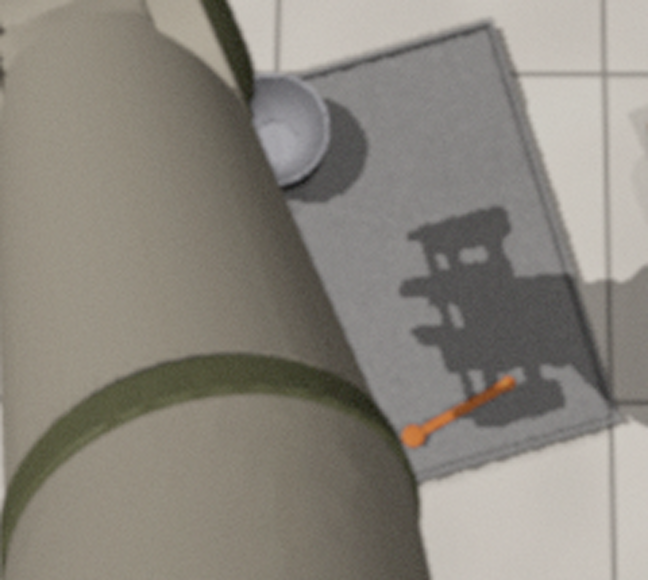

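The pins sit in the notches: their spacing is 437 crop px, unchanged from 436 before, which is the sprung-out gap. Both spoons are in the caddy, and the cup, bowl and third spoon show no visible shift. The hand is clear, so I'm handing in.

Run:
```python
from h import *
print(job_done())
```

```text
the job is handed in; nothing more can be done
None
```

The caddy is in the guide rails and fully home, with both spring catches clicked into its foot. I handed the job in at about 15 s with the hand clear above the tray.

I gripped the trough, brought it onto the rail line and slid it through the flared mouth and past both catches. It drifted about 1 mm on entry, so I eased back and corrected. I then released it, gave a two-finger push on the rear face, and withdrew.

**Last checks:**
- **Catches:** after the grip slide the gap between the pins was 96.0 mm, against 96.2 mm when free. The last picture shows the same gap, with both pins in the notches.
- **Home position:** after the grip slide the notches sat about 1 mm behind the pins. The rear push moved the caddy forward until it would not go further at 21 N, leaving the notches about 0.6 mm ahead of the pins.
- **Other things:** both spoons are in the caddy. The cup, bowl and third spoon looked unmoved in the wrist view. I never went near the orange look-alikes.

**Checks that disagreed:**
- My measurement from the rail start put the caddy's centre at tray x = 96.7 mm before the rear push, against 100 mm for home. I did not repeat it after the push; I relied on the pins and the solid stop instead.
- Early height checks pairing the wrist and top cameras were poor, at 35 to 65 mm where the rim stands at 67 mm. I used the wrist views, depth and known sizes instead.
- In the final top view the arm hid the caddy, so the last confirmation is from the wrist camera only.

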